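# Let down the propped lid of the cup case

### The arm

A 7-joint arm with a two-finger parallel gripper is mounted at the origin on the work surface. World frame = base frame: x ahead of the robot, y to its left, z up, the work surface at z = 0. Lengths are in m, angles in rad, forces in N, time in s.
With the tool pointing down it reaches from about 0.4 to 0.85 m from the base axis. Payload 6.9 kg.
Tool frame: the origin (TCP) lies midway between the tips of the shut fingers; the grasp point (between the pads) lies behind it (ctrl.pinch_z is the z of the grasp point in the tool frame, in m); z points along the fingers, y is the line along which they close (so a half turn about z gives the same grasp; the last joint's range is limited). The gripper opens to 85 mm and grips with 20 to 120 N. Pads are 22 mm wide; open, the fingers measure 114 mm over their backs; the gripper's body (76 mm by 85 mm) begins 54 mm behind the grasp point. The pads swing forward as they close: fully open they stand 13 mm farther back than shut.
Start: joints at [-1.089, 0.507, -0.238, 1.5, 0.126, 1.149, -0.155], TCP at [0.229, 0.581, 0.231] pointing down, gripper open.
Joint ranges: [-3.08, 3.08], [-0.24, 2.05], [-1.43, 1.35], [0, 2.5], [-1.52, 4.66], [0.17, 1.96], [-2.89, 2.89]. Speed limits (rad/s): [2.39, 2.39, 3.14, 3.14, 3.14, 3.14, 3.14].

### API

Orientations are given as a unit quaternion [w, x, y, z].
In Python, from station import ctrl, get_state, vision, ticket, models gives the robot as it stands. Calls block until the motion is done:
- ctrl.movep(position, orientation): joint-space move of the TCP to a pose.
- ctrl.movel(position, frame=None, max_speed=0.15): straight line of the TCP; frame=None keeps the orientation; max_speed is the mean speed in m/s.
- ctrl.set_joints(angles): joint-space move.
- ctrl.ungrasp() and ctrl.close_gripper(force=None): open the fingers fully, or close them until they stop; force is the grip in N (None keeps the last).
- ctrl.pause(seconds).
- ctrl.ik(position, orientation): joint angles nearest the present ones, or None.
- get_state(): the state.
- vision.grab_frame(name): name is "scene" or "top"; returns (picture, depth): 400x640x3 uint8, blue, green, red; 400x640 float32, m along the optical axis (not along the pixel's ray), 0 where there is no reading.
- vision.camera_info(name): a dict with "mtx" (3x3 intrinsics, pixels), "dist_coeffs" ([k1, k2, p1, p2, k3] as OpenCV has them; the pictures are not rectified), "R" (3x3) and "t" (3): a world point X has camera coordinates R X + t. Camera axes: x right, y down, z forward; pixel columns grow to the right and rows downward; lengths in m; the calibration is good to about 2 mm. A picture is of the moment at which its call begins. camera_info takes no time and is no camera call.
A pose or a line that the arm cannot do raises ctrl.Unreachable and nothing moves.
- ticket.close_job(): hands the job in; it is judged then, once.
Trained networks look in the newest picture that a camera, given by its name, has taken for a name from the list of things; names that differ only in an ending like _2 or _b are one class to them, and where a whole thing is asked for, a point or a joint stands for the part that bears it (a point fixed in the world has none). Each returns a list of dicts, best first, with "p" (0 to 1); they miss things now and then, are a little off and sometimes report something else, mostly with a low value. They report only what shows in the picture. A call takes as long as a camera call.
- models.recognise(camera, target): "point" ([column, row] in pixels, amid what is visible of it).
- models.masks_of(camera, target): "mask" (400x640 bool, what is visible of it) and "point" ([column, row] in pixels, amid what is visible of it).
The state is a dict: "time": time; "qpos": joint angles; "qd": joint speeds; "tau": joint torques, N m; "tcp_pos": TCP position; "eef_rot": TCP orientation; "contact_force": force on the tool from outside, world axes, zero at the start; "wrist_torque": the same for the moment, N m; "width": finger opening in m; "gripper_force": force on a finger pad.
Only numpy, scipy, OpenCV 4.12 (cv2) and the standard library are available. Lean on these libraries where they do the work, as an engineer would, in place of code of your own. Each camera call takes 0.05 s, during which the arm holds its last target. There are 200 camera calls.

### The job

The lid of the grey cup case is propped open on a thin metal stay. Knock the stay aside towards the middle of the case, catch the lid on the back of a finger as it comes loose, and ease it down fully shut without letting it bang. Touch the lid only from below, do not grip it or swing it further open; leave the stay lying down, and the cups and the tape where they are.

Things in the scene. Friction and masses are not known exactly. Their poses are not given: they have to be found in the camera images.
- case: The open-topped grey case, fixed to the table: 160 deep (x) by 270 wide (y) by 100 mm high, walls 8 mm, a few cups lying in it. Origin: centre of its underside. Its x axis points from its front (robot side) to its back, y to its left as the robot sees it, z up.
- lid (a joint): Angle of the case's lid, rad: 0 = shut, grows as it opens; about 0.5 at the start, resting on the stay. It turns about the case's y axis on a hinge 80 mm behind the case's origin and 100 mm above its underside (at the lid's lower face). It weighs 0.35 to 0.6 kg, presses on a support at its edge with about 2 N, and with nothing under it falls freely and slams in about a quarter of a second.
- lid_edge (a point): Middle of the lid's front lower edge (moves with the lid). The lid is a flat grey board 8 mm thick, 260 mm wide (130 mm to either side of this point along the case's y), running 205 mm from the hinge towards the robot, so that it overhangs the case's front wall by 45 mm when shut. Its top bears a white facing 4 mm thick, not to be touched.
- stay (a joint): Angle of the stay, rad: 0 = standing under the lid (leaning 0.05 rad past upright against its stop, so the lid's weight keeps it there), grows as its tip swings towards the case's +y; 1.55 = lying along the case's front, out of the way. It takes some 1 to 3 N sideways near the tip to knock it over; once 0.2 rad past upright and free of the lid it falls on its own.
- stay_tip (a point): Centre of the stay's round rubber tip (14 mm across), which stands against the lid's underside. The stay is a round metal rod 8 mm thick, 155 mm long, pivoted on the case's front 60 mm to the -y side of the case's middle and 30 mm above its underside; it swings in an upright plane 9 mm in front of the case's front wall. Below it a steel foot plate, 8 mm high and 40 mm wide, sticks out 45 mm from the wall.
- cup_stack: Upside-down stack of nested cups, 76 mm across, 180 mm tall, loose, beside the case; to be left alone. Origin: centre of its underside.
- cup_single: One cup standing upside down, 76 mm across, 92 mm tall, loose, beside the case; to be left alone. Origin: centre of its underside.
- tape_roll: Roll of tape lying flat, 90 mm across, 24 mm high, loose, before the case on its +y side; to be left alone. Origin: centre of its underside.

How it is judged:
On the way:
1. the stay is knocked away and the lid, still well open, rides on the fingers (value of joint stay above 0.5 rad and value of joint lid between 0.12 and 0.65 rad and contact force between the fingers and lid above 0.2 N), for 0.15 s.
At the end, for the whole second after the job is handed in: the lid is shut to within 0.03 rad (6 mm at its edge), the stay lies down (beyond 1.3 rad), and the cups and the tape stand within 30 mm of where they were (value of joint lid below 0.03 rad and value of joint stay above 1.3 rad and distance of each of cup_stack, cup_single, tape_roll from where it was at the start of the episode below 0.03 m); the robot touches nothing.
It fails at once if the lid bangs shut: closes faster than 2.5 rad/s (0.5 m/s at its edge) in its last 0.2 rad (value of joint lid below 0.2 rad and velocity of joint lid below -2.5 rad/s).
It fails at once if the lid is swung further open, beyond 0.8 rad (value of joint lid above 0.8 rad).
It fails at once if the lid is gripped or pressed on its upper face (over 1 N) (contact force between the arm and lid_c1 above 1 N).
It fails at once if the lid is gripped or pressed on its upper face by the fingers (over 1 N) (contact force between the fingers and lid_c1 above 1 N).
It fails at once if a cup or the tape is pushed, lifted or carried (over 30 mm) or tipped (distance of any of cup_stack, cup_single, tape_roll from where it was at the start of the episode above 0.03 m or angle between any of cup_stack, cup_single, tape_roll's own z axis and vertical above 0.4 rad).
It also fails if it takes over 45 s, if anything falls off the work surface, if the arm or the gripper's body presses on something with over 40 N, if the wrist force passes 120 N, or if a joint passes its speed limit or range.

## Working session

There is one attempt and no reset: what is moved stays moved. The work goes in short steps, each a Python script; the robot and the scene stay as the last script left them, time stands still between calls to the robot, and variables do not carry over. Pictures are saved under pics/ and viewed, at most 10 in all, crops included, and the job is handed in when it is done.

```bash
ls; mkdir -p pics; cat > h.py <<'E'
import numpy as np, cv2
from station import ctrl, get_state, vision, ticket, models
def world(cam,uv,depth):
    i=vision.camera_info(cam); R=np.array(i["R"]);t=np.array(i["t"])
    uv=np.atleast_2d(np.array(uv,float))
    n=cv2.undistortPoints(uv[:,None,:],np.array(i["mtx"],float),np.array(i["dist_coeffs"],float))[:,0]
    d=np.array([depth[int(round(v)),int(round(u))] for u,v in uv])
    return (np.c_[n,np.ones(len(n))]*d[:,None]-t)@R, d
E
python3 - <<'E'
from h import *
for c in ["scene","top"]:
    p,d=vision.grab_frame(c); cv2.imwrite(f"pics/{c}0.png",p); np.save(f"{c}0.npy",d)
    i=vision.camera_info(c); print(c,"campos",-np.array(i["R"]).T@i["t"])
    for n in ["case","lid","stay","lid_edge","stay_tip","cup_stack","cup_single","tape_roll"]:
        for m in models.masks_of(c,n)[:1]:
            v,u=np.nonzero(m["mask"]&(d>0))
            np.save(f"m_{c}_{n}.npy",m["mask"])
            if len(u)==0: continue
            w,_=world(c,np.c_[u,v],d); print(n,round(m["p"],2),np.round(m["point"]),len(u),np.round(np.median(w,0),3),np.round(np.percentile(w,2,0),3),np.round(np.percentile(w,98,0),3))
s=get_state(); print(s["time"],s["eef_rot"],s["tcp_pos"],ctrl.pinch_z)
E
```

```text
pics
scene campos [ 0.91654989 -0.32838376  1.11427272]
case 0.67 [344. 204.] 9843 [0.671 0.053 0.153] [ 0.577 -0.055  0.007] [0.765 0.204 0.204]
lid 0.85 [351. 196.] 8334 [0.666 0.071 0.162] [ 0.577 -0.045  0.108] [0.759 0.206 0.204]
stay 0.66 [321. 129.] 333 [0.456 0.249 0.021] [ 0.429  0.196 -0.001] [0.497 0.286 0.028]
lid_edge 0.63 [349. 195.] 8178 [0.666 0.07  0.162] [ 0.579 -0.045  0.11 ] [0.758 0.204 0.204]
stay_tip 0.68 [287. 285.] 838 [ 0.673 -0.163  0.088] [ 0.638 -0.19   0.004] [ 0.697 -0.132  0.095]
cup_stack 0.9 [383. 133.] 907 [0.623 0.264 0.159] [0.589 0.246 0.064] [0.648 0.303 0.183]
cup_single 0.79 [288. 281.] 824 [ 0.673 -0.162  0.088] [ 0.64  -0.19   0.003] [ 0.697 -0.125  0.095]
tape_roll 0.8 [319. 130.] 335 [0.457 0.237 0.021] [0.429 0.196 0.   ] [0.498 0.281 0.028]
top campos [0.45928205 0.01158247 1.09260381]
case 0.66 [286. 190.] 7373 [0.651 0.075 0.162] [ 0.571 -0.045  0.005] [0.76  0.204 0.204]
lid 0.95 [285. 182.] 6713 [0.657 0.081 0.167] [ 0.575 -0.044  0.11 ] [0.757 0.205 0.204]
lid_edge 0.74 [283. 187.] 7252 [0.651 0.076 0.163] [ 0.572 -0.044  0.008] [0.757 0.204 0.204]
stay_tip 0.45 [285. 186.] 7212 [0.652 0.077 0.163] [ 0.573 -0.044  0.008] [0.758 0.203 0.204]
cup_stack 0.77 [212. 207.] 1061 [0.604 0.263 0.156] [0.576 0.242 0.003] [0.639 0.303 0.182]
cup_single 0.58 [376. 189.] 609 [ 0.653 -0.15   0.09 ] [ 0.629 -0.182  0.006] [ 0.686 -0.123  0.095]
tape_roll 0.58 [219. 267.] 391 [0.47  0.242 0.022] [0.429 0.197 0.003] [0.513 0.281 0.027]
0.9 [-1.11755827e-06  1.86807369e-01  9.82396563e-01 -8.35923112e-06] [0.2293965  0.58136167 0.23129747] -0.0187
```

```bash
python3 - <<'E'
import cv2,numpy as np
a=cv2.imread("pics/scene0.png")[80:340,220:470];b=cv2.imread("pics/top0.png")[120:330,170:430]
a=cv2.resize(a,(400,416));b=cv2.resize(b,(400,323));b=cv2.copyMakeBorder(b,0,93,0,0,0)
cv2.imwrite("pics/c0.png",np.hstack([a,b]))
from h import *
P=[]
for c in ["scene","top"]:
    m=np.load(f"m_{c}_lid.npy").astype(np.uint8); m=cv2.erode(m,np.ones((5,5),np.uint8)); d=np.load(f"{c}0.npy")
    v,u=np.nonzero((m>0)&(d>0)); w,_=world(c,np.c_[u,v],d)
    for k in range(4):
        cc=w.mean(0); n=np.linalg.svd(w-cc,full_matrices=False)[2][2]; n*=np.sign(n[2]); r=(w-cc)@n; w=w[abs(r)<max(.004,2*r.std()) ]
    print(c,cc,n,r.std(),"tilt",np.arccos(n[2]),"yaw",np.arctan2(-n[1],-n[0]))
    # corners via min area rect in plane
    ax=np.array([n[2],0,-n[0]]);ax/=np.linalg.norm(ax);ay=np.cross(n,ax)
    q=np.c_[(w-cc)@ax,(w-cc)@ay].astype(np.float32); R=cv2.minAreaRect(q); print(R)
    for p in cv2.boxPoints(R): print(np.round(cc+p[0]*ax+p[1]*ay,3))
E
```

```text
scene [0.66807114 0.07445183 0.16186151] [0.47272773 0.05382867 0.87956294] 0.001661168621723575 tilt 0.4958535184754978 yaw -3.0282127731339226
((0.0014066919684410095, 0.005243226885795593), (0.19328181445598602, 0.2504003643989563), 5.601237773895264)
[0.571 0.195 0.207]
[ 0.599 -0.054  0.207]
[ 0.768 -0.035  0.115]
[0.74  0.214 0.115]
top [0.661508   0.08083691 0.16484441] [0.47041167 0.05661406 0.88062916] 0.0014278139968772465 tilt 0.4936078860182878 yaw -3.0218186804292375
((0.00652448832988739, 0.00170212984085083), (0.19478295743465424, 0.2504100501537323), 6.084128379821777)
[0.567 0.197 0.208]
[ 0.597 -0.052  0.208]
[ 0.767 -0.031  0.116]
[0.737 0.217 0.116]
```

View pics/c0.png

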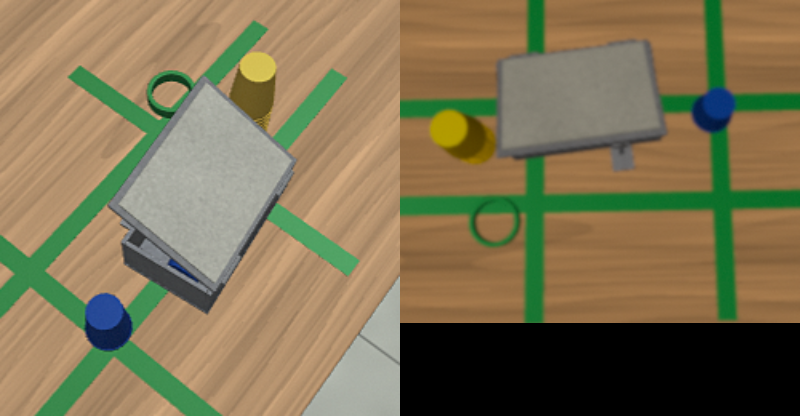

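The lid, seen at (220,190) in the left crop, is tilted about 0.495 rad with case yaw about 0.116. The hinge height fits 0.102 m, and the foot plate shows at (622,157) in the right crop, on the -y side as it should. Next I check this against the foot plate depth and look for a reachable tool pose.

```bash
cat >> h.py <<'E'
from scipy.spatial.transform import Rotation as Ro
YAW=0.116; O=np.array([0.6725,0.082,0.0]); RC=Ro.from_euler("z",YAW)
def W(x,y,z): return O+RC.apply([x,y,z])
def C(p): return RC.inv().apply(np.asarray(p)-O)
def quat(tilt,roll):   # tool z along case +x, tipped down by tilt; roll 0: closing axis vertical
    z=np.array([np.cos(tilt),0,-np.sin(tilt)]); y=np.array([np.sin(tilt),0,np.cos(tilt)])
    M=RC*Ro.from_matrix(np.c_[np.cross(y,z),y,z])*Ro.from_euler("z",roll)
    q=M.as_quat(); return [q[3],q[0],q[1],q[2]]
E
python3 - <<'E'
from h import *
d=np.load("top0.npy"); v,u=np.mgrid[0:400,0:640]; k=d.ravel()>0
w,_=world("top",np.c_[u.ravel(),v.ravel()][k],d); c=C(w)
s=(c[:,0]>-.16)&(c[:,0]<-.09)&(abs(c[:,1]+.06)<.06)&(c[:,2]>.005)&(c[:,2]<.06)
print("foot",s.sum(),np.round(np.percentile(c[s],[3,50,97],axis=0),3))
m=np.load("m_top_lid.npy"); v,u=np.nonzero(m&(d>0)); c=C(world("top",np.c_[u,v],d)[0]); print("lid y",np.percentile(c[:,1],[1,99]),"x",np.percentile(c[:,0],[1,99]))
for r in [0,np.pi/2,np.pi,-np.pi/2]:
  for t in [0,.2,.35,.5]:
    out=[]
    for p in [(-.2,-.11,.30),(-.2,-.11,.165),(-.075,-.11,.165),(-.075,0,.165),(-.095,0,.06),(-.2,0,.06)]:
        q=ctrl.ik(W(*p),quat(t,r)); out.append(None if q is None else np.round(q,2).tolist())
    print(round(r,2),t,sum(o is not None for o in out),out[2],out[4],out[5])
E
```

```text
foot 139 [[-0.12  -0.079  0.005]
 [-0.106 -0.061  0.007]
 [-0.091 -0.042  0.028]]
lid y [-0.12682853  0.12676415] x [-0.09445864  0.08471433]
0 0 0 None None None
0 0.2 0 None None None
0 0.35 0 None None None
0 0.5 0 None None None
1.57 0 0 None None None
1.57 0.2 0 None None None
1.57 0.35 0 None None None
1.57 0.5 0 None None None
3.14 0 0 None None None
3.14 0.2 0 None None None
3.14 0.35 0 None None None
3.14 0.5 0 None None None
-1.57 0 0 None None None
-1.57 0.2 0 None None None
-1.57 0.35 0 None None None
-1.57 0.5 0 None None None
```

The foot plate fits: centred at -0.061, outer edge at -0.122. The geometry is confirmed, so I scan which tool directions are reachable.

```bash
cat >> h.py <<'E'
def quat2(az,tilt,roll):
    M=Ro.from_euler("z",az)*RC*Ro.from_matrix(np.c_[np.cross([np.sin(tilt),0,np.cos(tilt)],[np.cos(tilt),0,-np.sin(tilt)]),[np.sin(tilt),0,np.cos(tilt)],[np.cos(tilt),0,-np.sin(tilt)]])*Ro.from_euler("z",roll)
    q=M.as_quat(); return [q[3],q[0],q[1],q[2]]
E
python3 - <<'E'
from h import *
for t in [0,.3,.6,.8,1.0,1.2]:
  for az in np.radians(range(-180,180,30)):
    o=""
    for r in [0,np.pi/2,np.pi,-np.pi/2]:
      o+=" "+"".join("." if ctrl.ik(W(*p),quat2(az,t,r)) is None else "X" for p in [(-.09,-.09,.165),(-.09,0,.165),(-.11,0,.07)])
    if "X" in o: print(t,round(np.degrees(az)),o)
E
```

```text
0 -120  XXX XXX XXX XXX
0 -90  XXX XXX XXX XXX
0 -60  XXX XXX XXX XXX
0 -30  ..X ..X ..X ..X
0 30  X.X X.X X.X X.X
0 60  XXX XXX XXX XXX
0 90  XXX XXX XXX XXX
0 120  .XX .XX .XX .XX
0.3 -120  XXX XXX XXX XXX
0.3 -90  XXX XXX XXX XXX
0.3 -60  XXX XXX XXX XXX
0.3 30  X.. X.. X.. X..
0.3 60  XXX XXX XXX XXX
0.3 90  XXX XXX XXX XXX
0.3 120  XXX XXX XXX XXX
0.6 -150  X.X X.X X.X X.X
0.6 -120  XXX XXX XXX XXX
0.6 -90  XXX XXX XXX XXX
0.6 -60  XXX XXX XXX XXX
0.6 -30  XX. XX. XX. XX.
0.6 30  XX. XX. XX. XX.
0.6 60  XXX XXX XXX XXX
0.6 90  XXX XXX XXX XXX
0.6 120  XXX XXX XXX XXX
0.6 150  ..X ..X ..X ..X
0.8 -180  ..X ..X ..X ..X
0.8 -150  XXX XXX XXX XXX
0.8 -120  XXX XXX XXX XXX
0.8 -90  XXX XXX XXX XXX
0.8 -60  XXX XXX XXX XXX
0.8 -30  XXX XXX XXX XXX
0.8 0  XX. XX. XX. XX.
0.8 30  XXX XXX XXX XXX
0.8 60  XXX XXX XXX XXX
0.8 90  XXX XXX XXX XXX
0.8 120  XXX XXX XXX XXX
0.8 150  XXX XXX XXX XXX
1.0 -180  XXX XXX XXX XXX
1.0 -150  XXX XXX XXX XXX
1.0 -120  XXX XXX XXX XXX
1.0 -90  XXX XXX XXX XXX
1.0 -60  XXX XXX XXX XXX
1.0 -30  XXX XXX XXX XXX
1.0 0  XXX XXX XXX XXX
1.0 30  XXX XXX XXX XXX
1.0 60  XXX XXX XXX XXX
1.0 90  XXX XXX XXX XXX
1.0 120  XXX XXX XXX XXX
1.0 150  XXX XXX XXX XXX
1.2 -180  XXX XXX XXX XXX
1.2 -150  XXX XXX XXX XXX
1.2 -120  XXX XXX XXX XXX
1.2 -90  XXX XXX XXX XXX
1.2 -60  XXX XXX XXX XXX
1.2 -30  XXX XXX XXX XXX
1.2 0  XXX XXX XXX XXX
1.2 30  XXX XXX XXX XXX
1.2 60  XXX XXX XXX XXX
1.2 90  XXX XXX XXX XXX
1.2 120  XXX XXX XXX XXX
1.2 150  XXX XXX XXX XXX
```

```bash
python3 - <<'E'
from h import *
for t in [0,.15,.3,.45,.6]:
  for a in [30,37,45,52,60]:
    o=""; js=[]
    for r in [0,np.pi/2,np.pi,-np.pi/2]:
      o+=" "
      for p in [(-.2,-.13,.30),(-.2,-.13,.16),(-.085,-.115,.165),(-.085,-.02,.165),(-.1,-.02,.07),(-.1,-.08,.07),(-.15,-.12,.06)]:
        q=ctrl.ik(W(*p),quat2(np.radians(a),t,r)); o+="." if q is None else "X"
        if r==0 and p[2]==.07: js.append(None if q is None else np.round(q,2).tolist())
    print(t,a,o,js[1] if a in(37,45,52) else "")
E
```

```text
0 30  .XX.XXX .XX.XXX .XX.XXX .XX.XXX 
0 37  .XXXXXX XXXXXXX XXXXXXX XXXXXXX [1.39, 1.75, -1.24, 2.25, 4.21, 0.21, -2.3]
0 45  XXXXXXX XXXXXXX XXXXXXX XXXXXXX [1.37, 1.7, -1.22, 2.13, -0.9, 0.24, 2.77]
0 52  XXXXXXX XXXXXXX XXXXXXX XXXXXXX [1.38, 1.8, -1.39, 2.02, 0.12, 0.37, 1.75]
0 60  XXXXXXX XXXXXXX XXXXXXX XXXXXXX 
0.15 30  ..X..XX X.X..XX X.X.XXX X.X.XXX 
0.15 37  XXXXXXX XXXXXXX XXXXXXX XXXXXXX [1.34, 1.6, -1.23, 2.29, 3.73, 0.24, -1.95]
0.15 45  XXXXX.X XXXXXXX XXXXXXX XXXXXXX None
0.15 52  XXXXXXX XXXXXXX XXXXXXX XXXXXXX [1.32, 1.54, -1.23, 2.06, -0.4, 0.31, 2.17]
0.15 60  XXXXXXX XXXXXXX XXXXXXX XXXXXXX 
0.3 30  X.X..XX X.X..XX X.X..XX X.X..XX 
0.3 37  X.XXXXX XXXXXXX XXXXXXX XXXXXXX [1.29, 1.44, -1.23, 2.32, 3.39, 0.26, -1.76]
0.3 45  XXXXX.X XXXXXXX XXXXXXX XXXXXXX None
0.3 52  XXXX.XX XXXXXXX XXXXXXX XXXXXXX [1.31, 1.5, -1.33, 2.09, 0.32, 0.25, 1.37]
0.3 60  XXXXXXX XXXXXXX XXXXXXX XXXXXXX 
0.45 30  XXXX.XX XXXX.XX XXXX.XX XXXX.XX 
0.45 37  X.XXXXX XXXXXXX XXXXXXX XXXXXXX [1.23, 1.29, -1.23, 2.32, 3.07, 0.26, -1.6]
0.45 45  XXXXXXX XXXXXXX XXXXXXX XXXXXXX [1.29, 1.4, -1.37, 2.21, 1.55, 0.19, 0.0]
0.45 52  XXXXXXX XXXXXXX XXXXXXX XXXXXXX [1.22, 1.26, -1.18, 2.1, -0.2, 0.21, 1.78]
0.45 60  XXXXXXX XXXXXXX XXXXXXX XXXXXXX 
0.6 30  XXXXXXX XXXXXXX XXXXXXX XXXXXXX 
0.6 37  XXXXXXX XXXXXXX XXXXXXX XXXXXXX [1.17, 1.15, -1.22, 2.3, 2.66, 0.24, -1.34]
0.6 45  XXXXXXX XXXXXXX XXXXXXX XXXXXXX [1.22, 1.24, -1.34, 2.2, 1.47, 0.22, -0.05]
0.6 52  XXXXXXX XXXXXXX XXXXXXX XXXXXXX [1.17, 1.14, -1.18, 2.1, 0.15, 0.21, 1.33]
0.6 60  XXXXXXX XXXXXXX XXXXXXX XXXXXXX
```

```bash
cat >> h.py <<'E'
A=np.radians(37)
def S(m=""):
    s=get_state(); print(m,"t",round(s["time"],2),"case",np.round(C(s["tcp_pos"]),4),"F",np.round(s["contact_force"],2),"q",np.round(s["qpos"],2).tolist()); return s
E
python3 - <<'E'
from h import *
s=get_state()
ctrl.close_gripper(20)
ctrl.movep([0.30,0.35,0.42],s["eef_rot"]); ctrl.movep([0.42,0.0,0.42],[0,0,1,0])
S("mid")
for r in (0,np.pi):
  for t in (.15,.3):
    prev=None;o=[]
    for p in [(-.25,-.15,.32),(-.2,-.13,.15),(-.08,-.115,.155),(-.08,-.02,.17),(-.097,-.08,.07)]:
        q=ctrl.ik(W(*p),quat2(A,t,r)); print(round(r,1),t,p,None if q is None else np.round(q,2).tolist())
E
```

```text
mid t 4.22 case [-0.2599 -0.0509  0.4196] F [ 1.06  0.12 -0.59] q [-0.22, 0.07, 0.17, 1.61, -0.01, 1.46, 1.53]
0 0.15 (-0.25, -0.15, 0.32) [1.04, 0.53, -0.04, 2.36, -1.34, 1.46, 2.88]
0 0.15 (-0.2, -0.13, 0.15) [0.53, 1.07, 0.55, 2.4, -1.48, 1.89, -2.87]
0 0.15 (-0.08, -0.115, 0.155) [1.34, 1.34, -1.24, 2.23, 4.35, 0.27, -2.79]
0 0.15 (-0.08, -0.02, 0.17) [1.15, 1.3, -1.23, 2.4, 3.7, 0.51, -2.2]
0 0.15 (-0.097, -0.08, 0.07) [1.33, 1.59, -1.23, 2.29, 3.74, 0.24, -1.96]
0 0.3 (-0.25, -0.15, 0.32) [0.39, 0.56, 0.89, 2.32, -1.27, 1.82, 2.88]
0 0.3 (-0.2, -0.13, 0.15) None
0 0.3 (-0.08, -0.115, 0.155) [1.31, 1.2, -1.24, 2.23, 4.24, 0.19, -2.81]
0 0.3 (-0.08, -0.02, 0.17) [1.13, 1.13, -1.23, 2.39, 3.56, 0.44, -2.23]
0 0.3 (-0.097, -0.08, 0.07) [1.28, 1.44, -1.23, 2.31, 3.39, 0.26, -1.77]
3.1 0.15 (-0.25, -0.15, 0.32) [0.53, 0.66, 0.75, 2.36, -1.28, 1.91, -0.11]
3.1 0.15 (-0.2, -0.13, 0.15) [0.53, 1.07, 0.55, 2.4, -1.48, 1.89, 0.28]
3.1 0.15 (-0.08, -0.115, 0.155) [1.34, 1.34, -1.24, 2.23, 4.35, 0.27, 0.36]
3.1 0.15 (-0.08, -0.02, 0.17) [1.15, 1.3, -1.23, 2.4, 3.7, 0.51, 0.94]
3.1 0.15 (-0.097, -0.08, 0.07) [1.33, 1.59, -1.23, 2.29, 3.74, 0.24, 1.18]
3.1 0.3 (-0.25, -0.15, 0.32) [0.36, 0.59, 0.95, 2.32, -1.27, 1.86, -0.25]
3.1 0.3 (-0.2, -0.13, 0.15) [0.39, 1.0, 0.75, 2.41, -1.48, 1.88, 0.16]
3.1 0.3 (-0.08, -0.115, 0.155) [1.31, 1.2, -1.24, 2.23, 4.24, 0.19, 0.33]
3.1 0.3 (-0.08, -0.02, 0.17) [1.13, 1.13, -1.23, 2.39, 3.56, 0.44, 0.91]
3.1 0.3 (-0.097, -0.08, 0.07) [1.28, 1.44, -1.23, 2.31, 3.39, 0.26, 1.37]
```

```bash
python3 - <<'E'
from h import *
ctrl.set_joints([0.7,0.1,-.6,1.9,3.7,.6,.94]); S("a")
ctrl.set_joints([1.4,.6,-1.23,2.4,3.7,.51,.94]); S("b")
q0=None
for r in (np.pi,):
 for t in (.15,.3):
  for p in [(-.25,-.15,.30),(-.2,-.15,.25),(-.2,-.13,.15),(-.16,-.15,.15),(-.08,-.115,.155),(-.08,-.115,.17),(-.08,-.06,.17),(-.08,-.02,.17),(-.08,-.08,.17),(-.09,-.08,.12),(-.097,-.08,.07),(-.097,-.08,.05),(-.2,-.15,.05)]:
        q=ctrl.ik(W(*p),quat2(A,t,r)); print(t,p,None if q is None else np.round(q,2).tolist())
E
```

```text
a t 7.33 case [ 0.0531 -0.1058  0.7105] F [0.15 0.28 0.11] q [0.7, 0.1, -0.6, 1.9, 3.7, 0.6, 0.94]
b t 8.89 case [-0.1012 -0.1673  0.3117] F [ 0.57  0.14 -0.1 ] q [1.4, 0.6, -1.23, 2.4, 3.7, 0.51, 0.94]
0.15 (-0.25, -0.15, 0.3) [1.74, 0.88, -1.22, 2.36, -1.24, 0.64, -0.51]
0.15 (-0.2, -0.15, 0.25) [1.61, 1.05, -1.22, 2.34, -1.35, 0.48, -0.34]
0.15 (-0.2, -0.13, 0.15) [0.53, 1.07, 0.55, 2.4, -1.48, 1.89, 0.28]
0.15 (-0.16, -0.15, 0.15) [1.52, 1.34, -1.22, 2.29, -1.43, 0.27, -0.08]
0.15 (-0.08, -0.115, 0.155) [1.34, 1.34, -1.24, 2.23, 4.35, 0.27, 0.36]
0.15 (-0.08, -0.115, 0.17) [1.34, 1.3, -1.24, 2.24, 4.38, 0.29, 0.29]
0.15 (-0.08, -0.06, 0.17) [1.25, 1.32, -1.26, 2.33, 3.85, 0.37, 0.81]
0.15 (-0.08, -0.02, 0.17) [1.14, 1.27, -1.19, 2.4, 3.76, 0.54, 0.87]
0.15 (-0.08, -0.08, 0.17) [1.3, 1.35, -1.3, 2.3, 3.89, 0.28, 0.78]
0.15 (-0.09, -0.08, 0.12) [1.3, 1.44, -1.22, 2.3, 3.94, 0.31, 0.85]
0.15 (-0.097, -0.08, 0.07) [1.3, 1.53, -1.15, 2.29, 4.02, 0.32, 0.88]
0.15 (-0.097, -0.08, 0.05) [1.3, 1.56, -1.12, 2.27, 4.06, 0.32, 0.88]
0.15 (-0.2, -0.15, 0.05) [1.56, 1.49, -1.02, 2.29, -1.32, 0
[... 167 characters left out ...]
0.15) [1.55, 1.21, -1.24, 2.4, 4.58, 0.19, 0.1]
0.3 (-0.16, -0.15, 0.15) [1.49, 1.19, -1.21, 2.3, -1.45, 0.22, -0.18]
0.3 (-0.08, -0.115, 0.155) [1.31, 1.2, -1.24, 2.23, 4.24, 0.19, 0.33]
0.3 (-0.08, -0.115, 0.17) [1.31, 1.16, -1.24, 2.23, 4.33, 0.21, 0.21]
0.3 (-0.08, -0.06, 0.17) [1.22, 1.15, -1.25, 2.33, 3.73, 0.31, 0.77]
0.3 (-0.08, -0.02, 0.17) [1.11, 1.11, -1.19, 2.39, 3.65, 0.46, 0.81]
0.3 (-0.08, -0.08, 0.17) [1.26, 1.18, -1.28, 2.29, 3.78, 0.23, 0.74]
0.3 (-0.09, -0.08, 0.12) [1.25, 1.26, -1.19, 2.31, 3.79, 0.29, 0.84]
0.3 (-0.097, -0.08, 0.07) [1.24, 1.35, -1.1, 2.31, 3.84, 0.34, 0.91]
0.3 (-0.097, -0.08, 0.05) [1.23, 1.38, -1.07, 2.3, 3.86, 0.35, 0.92]
0.3 (-0.2, -0.15, 0.05) None
```

```bash
python3 - <<'E'
from h import *
for a in (37,42,47):
 for t in (.1,.2):
  print(a,t)
  for p in [(-.1,-.17,.30),(-.1,-.17,.155),(-.1,-.15,.155),(-.12,-.13,.14),(-.08,-.115,.155),(-.08,-.115,.17),(-.08,-.02,.17),(-.08,-.08,.17),(-.097,-.08,.055),(-.13,-.11,.055)]:
        q=ctrl.ik(W(*p),quat2(np.radians(a),t,np.pi)); print("  ",p,None if q is None else np.round(q,2).tolist())
E
```

```text
37 0.1
   (-0.1, -0.17, 0.3) [0.52, 0.7, 0.36, 2.15, 4.66, 1.69, -0.32]
   (-0.1, -0.17, 0.155) [0.78, 0.96, -0.04, 2.16, 4.66, 1.44, -0.01]
   (-0.1, -0.15, 0.155) [1.01, 1.0, -0.44, 2.2, 4.66, 1.11, 0.04]
   (-0.12, -0.13, 0.14) [1.44, 1.44, -1.24, 2.26, 4.58, 0.25, 0.23]
   (-0.08, -0.115, 0.155) [1.34, 1.39, -1.24, 2.23, 4.4, 0.29, 0.35]
   (-0.08, -0.115, 0.17) [1.34, 1.35, -1.24, 2.23, 4.42, 0.31, 0.3]
   (-0.08, -0.02, 0.17) [1.15, 1.33, -1.2, 2.4, 3.81, 0.55, 0.89]
   (-0.08, -0.08, 0.17) [1.31, 1.41, -1.31, 2.3, 3.94, 0.29, 0.79]
   (-0.097, -0.08, 0.055) [1.33, 1.62, -1.15, 2.26, 4.13, 0.3, 0.85]
   (-0.13, -0.11, 0.055) [1.44, 1.63, -1.17, 2.26, 4.42, 0.2, 0.58]
37 0.2
   (-0.1, -0.17, 0.3) [0.27, 0.74, 0.75, 2.13, 4.66, 1.85, -0.41]
   (-0.1, -0.17, 0.155) [0.77, 0.89, -0.04, 2.17, 4.66, 1.34, -0.08]
   (-0.1, -0.15, 0.155) [1.12, 0.98, -0.63, 2.2, 4.66, 0.86, -0.03]
   (-0.12, -0.13, 0.14) [1.42, 1.34, -1.24, 2.27, 4.46, 0.2, 0.27]
   (-0.08, -0.115, 0.155) [1.33, 1.3, -1.24, 2.23, 4.3, 0.24, 0.36]
   (-0.08, -0.115, 0.17) [1.33, 1.25, -1.24, 2.24, 4.35, 0.26, 0.28]
   (
[... 2339 characters left out ...]
, -0.93]
47 0.2
   (-0.1, -0.17, 0.3) [1.42, 0.98, -1.22, 1.96, -0.82, 0.65, -1.01]
   (-0.1, -0.17, 0.155) [1.4, 1.3, -1.22, 2.0, -0.56, 0.45, -1.0]
   (-0.1, -0.15, 0.155) [1.39, 1.29, -1.22, 2.04, -0.64, 0.41, -0.93]
   (-0.12, -0.13, 0.14) [1.4, 1.33, -1.22, 2.11, -0.69, 0.34, -0.84]
   (-0.08, -0.115, 0.155) [0.29, 1.0, 0.55, 2.09, 4.66, 1.82, -0.15]
   (-0.08, -0.115, 0.17) [1.32, 1.25, -1.22, 2.07, -0.87, 0.35, -0.75]
   (-0.08, -0.02, 0.17) [1.19, 1.25, -1.24, 2.24, 4.45, 0.26, 0.19]
   (-0.08, -0.08, 0.17) [0.36, 0.9, 0.36, 2.15, 4.65, 1.64, -0.13]
   (-0.097, -0.08, 0.055) [0.5, 1.11, 0.16, 2.14, 4.65, 1.52, 0.1]
   (-0.13, -0.11, 0.055) [1.41, 1.55, -1.23, 2.13, -0.3, 0.21, -1.05]
```

```bash
python3 - <<'E'
from h import *
ctrl.set_joints([1.7,.7,-1.24,2.3,4.3,.4,.5]); S("c")
ctrl.set_joints([1.68,1.39,-1.24,2.26,4.5,.25,.25]); S("d")
q=quat2(A,.15,np.pi)
for p in [(-.15,-.14,.14),(-.12,-.13,.14),(-.08,-.115,.155),(-.08,-.115,.17),(-.08,-.02,.17),(-.08,-.08,.17),(-.097,-.08,.055)]:
    j=ctrl.ik(W(*p),q); print(p,None if j is None else np.round(j,2).tolist())
p,_=vision.grab_frame("scene"); cv2.imwrite("pics/s1.png",cv2.resize(p[60:360,160:480],(800,750))[:600])
E
```

```text
c t 9.52 case [-0.1636 -0.2922  0.3029] F [0.56 0.39 1.59] q [1.7, 0.7, -1.24, 2.3, 4.3, 0.4, 0.5]
d t 10.39 case [-0.1631 -0.2719  0.1486] F [ 0.32 -0.14  0.23] q [1.68, 1.39, -1.24, 2.26, 4.5, 0.25, 0.25]
(-0.15, -0.14, 0.14) None
(-0.12, -0.13, 0.14) [1.43, 1.39, -1.24, 2.27, 4.52, 0.23, 0.25]
(-0.08, -0.115, 0.155) [1.34, 1.35, -1.25, 2.23, 4.33, 0.25, 0.37]
(-0.08, -0.115, 0.17) [1.35, 1.33, -1.28, 2.24, 4.33, 0.24, 0.35]
(-0.08, -0.02, 0.17) [1.13, 1.25, -1.16, 2.4, 3.81, 0.56, 0.82]
(-0.08, -0.08, 0.17) [1.27, 1.29, -1.23, 2.3, 4.06, 0.36, 0.6]
(-0.097, -0.08, 0.055) [1.27, 1.5, -1.05, 2.28, 4.18, 0.4, 0.74]
```

View pics/s1.png

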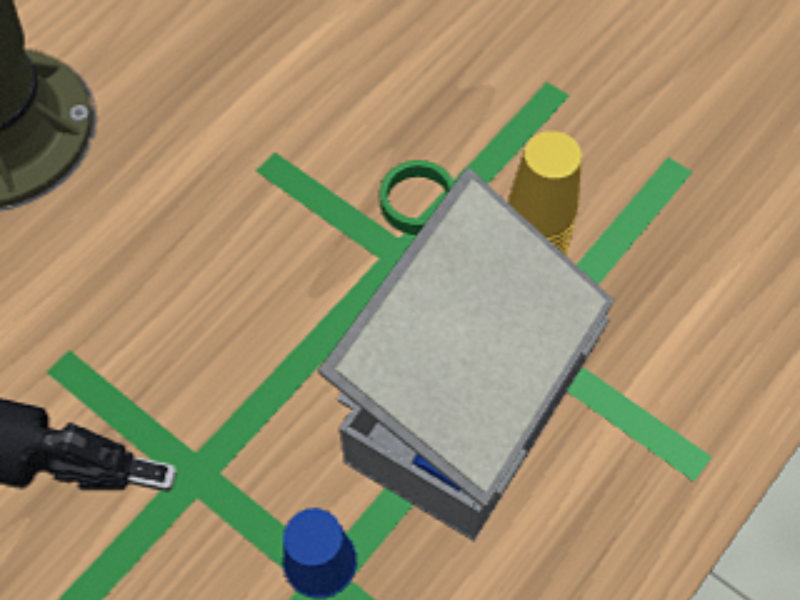

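The gripper is shut and level at (150,472), left of the cup at (318,550), and the lid and cups are undisturbed. I'll go in under the lid next and feel upward.

```bash
cat >> h.py <<'E'
Q=quat2(A,.15,np.pi)
def F(n=8):
    f=[]
    for _ in range(n): f.append(get_state()["contact_force"]); ctrl.pause(.02)
    return np.mean(f,0)
E
python3 - <<'E'
from h import *
ctrl.movep(W(-.12,-.13,.14),Q); S("entry")
ctrl.movel(W(-.08,-.112,.150),max_speed=.08); S("under")
f0=F(); print(f0)
for z in np.arange(.156,.186,.002):
    ctrl.movel(W(-.08,-.112,z),max_speed=.04); f=F(6)-f0; print(round(z,3),np.round(f,2))
    if f[2]<-1.2: break
S("feel")
p,_=vision.grab_frame("scene"); cv2.imwrite("pics/s2.png",cv2.resize(p[130:330,200:440],(720,600)))
E
```

```text
entry t 11.07 case [-0.1198 -0.1299  0.1408] F [-0.62 -0.25  0.3 ] q [1.43, 1.38, -1.24, 2.27, 4.52, 0.23, 0.25]
under t 11.78 case [-0.0805 -0.1126  0.1496] F [-0.73 -0.85 -0.56] q [1.32, 1.32, -1.19, 2.24, 4.36, 0.32, 0.35]
[-0.15368395 -0.11453161 -0.00820831]
0.156 [ 0.03  0.27 -0.19]
0.158 [ 0.03  0.21 -0.46]
0.16 [-0.26  0.29 -0.13]
0.162 [ 0.07  0.05 -0.23]
0.164 [ 0.    0.1  -0.02]
0.166 [ 0.29 -0.11 -0.14]
0.168 [-0.03  0.35  0.01]
0.17 [ 0.03 -0.02 -0.08]
0.172 [ 0.29  0.01 -0.01]
0.174 [ 0.3  -0.01 -0.15]
0.176 [ 0.35  0.03 -0.19]
0.178 [ 0.07 -0.07 -2.02]
feel t 16.17 case [-0.0801 -0.112   0.1776] F [ 0.26  0.12 -1.66] q [1.33, 1.28, -1.24, 2.24, 4.36, 0.29, 0.29]
```

View pics/s2.png

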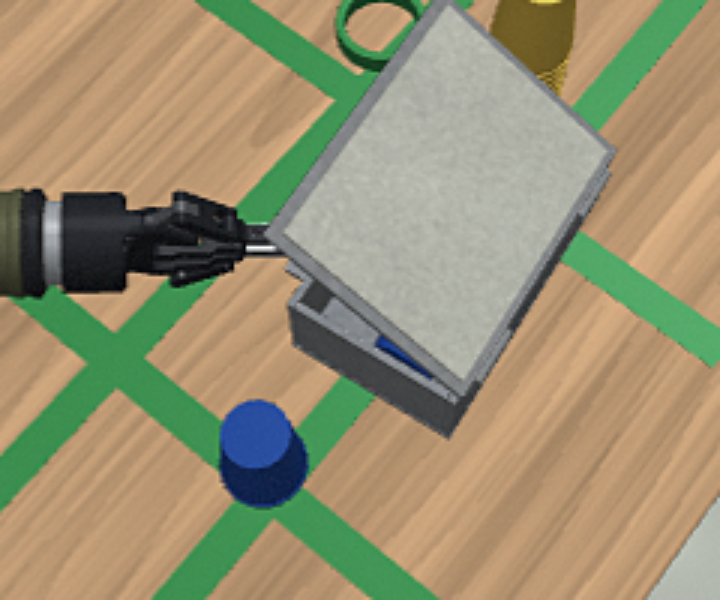

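The fingertip is in under the lid corner at (270,235) and carries about 2 N. Now I knock the stay towards +y.

```bash
python3 - <<'E'
from h import *
ctrl.movel(W(-.08,-.112,.179),max_speed=.04)
for y in (-.09,-.07,-.05,-.03,-.015):
    ctrl.movel(W(-.08,y,.179),max_speed=.07); S()
ctrl.pause(.6); print(F())
for c in ("top","scene"):
    p,d=vision.grab_frame(c); cv2.imwrite(f"pics/{c}3.png",p); np.save(f"{c}3.npy",d)
a=cv2.imread("pics/scene3.png")[130:330,220:420];b=cv2.imread("pics/top3.png")[130:290,190:390]
cv2.imwrite("pics/c3.png",np.hstack([cv2.resize(a,(400,400)),cv2.copyMakeBorder(cv2.resize(b,(400,320)),0,80,0,0,0)]))
E
```

```text
t 16.93 case [-0.0804 -0.0893  0.179 ] F [-1.28  2.41 -1.5 ] q [1.27, 1.23, -1.17, 2.28, 4.24, 0.4, 0.39]
 t 17.37 case [-0.0802 -0.0698  0.1789] F [-1.45  0.86 -1.27] q [1.22, 1.19, -1.12, 2.32, 4.16, 0.49, 0.47]
 t 17.8 case [-0.0802 -0.0498  0.1789] F [-1.13  0.85 -2.28] q [1.16, 1.17, -1.08, 2.35, 4.08, 0.56, 0.53]
 t 18.23 case [-0.0802 -0.0298  0.1789] F [-0.85  0.91 -2.29] q [1.11, 1.15, -1.05, 2.39, 4.02, 0.63, 0.59]
 t 18.6 case [-0.0802 -0.0147  0.1789] F [-0.99  2.73 -1.16] q [1.06, 1.14, -1.03, 2.41, 3.97, 0.69, 0.63]
[-1.42557546  1.13546587 -1.51377988]
```

View pics/c3.png

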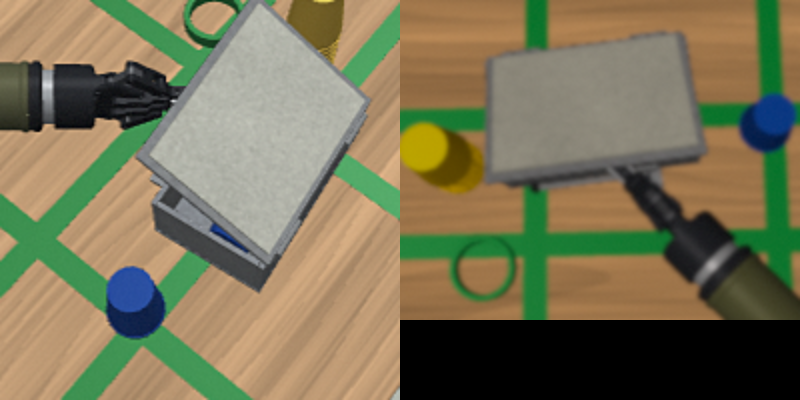

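The top view shows the stay lying along the case front, its dark tip at (535,187), and the lid riding on the finger. I'll slide back towards the corner and ease the lid down.

```bash
python3 - <<'E'
from h import *
ctrl.movel(W(-.08,-.07,.179),max_speed=.08); S("back")
for x,z in [(-.085,.16),(-.09,.14),(-.095,.12),(-.098,.105),(-.099,.095),(-.099,.088),(-.099,.080),(-.099,.072),(-.099,.065)]:
    ctrl.movel(W(x,-.07,z),max_speed=.04); print(np.round(C(get_state()["tcp_pos"]),4),np.round(F(5),2))
S()
p,d=vision.grab_frame("scene"); cv2.imwrite("pics/s4.png",cv2.resize(p[130:330,220:420],(600,600)))
m=models.masks_of("scene","lid")[0]["mask"].astype(np.uint8); m=cv2.erode(m,np.ones((7,7),np.uint8)); v,u=np.nonzero((m>0)&(d>0)); c=C(world("scene",np.c_[u,v],d)[0])
print("lid slope,z0",np.polyfit(c[:,0],c[:,2],1))
E
```

```text
back t 20.27 case [-0.0798 -0.0704  0.179 ] F [-1.51 -1.41 -2.49] q [1.22, 1.19, -1.12, 2.32, 4.16, 0.49, 0.47]
[-0.0852 -0.0695  0.16  ] [-1.95  1.22 -1.37]
[-0.0899 -0.0702  0.1399] [-1.63 -1.25 -1.89]
[-0.0948 -0.0701  0.12  ] [-0.06 -1.06 -2.42]
[-0.098  -0.07    0.1048] [-0.09 -1.21 -1.79]
[-0.099  -0.07    0.0947] [ 0.03 -0.99 -1.99]
[-0.0992 -0.0699  0.0876] [-1.31 -1.02 -2.52]
[-0.0988 -0.0698  0.0803] [ 0.4  -0.03 -0.36]
[-0.099  -0.07    0.0717] [ 0.16 -0.15  0.16]
[-0.099  -0.07    0.0647] [0.14 0.3  0.15]
 t 25.27 case [-0.099  -0.0699  0.065 ] F [ 0.77 -0.56  0.16] q [1.19, 1.4, -0.94, 2.31, 4.24, 0.56, 0.65]
lid slope,z0 [0.00050344 0.11254319]
```

View pics/s4.png

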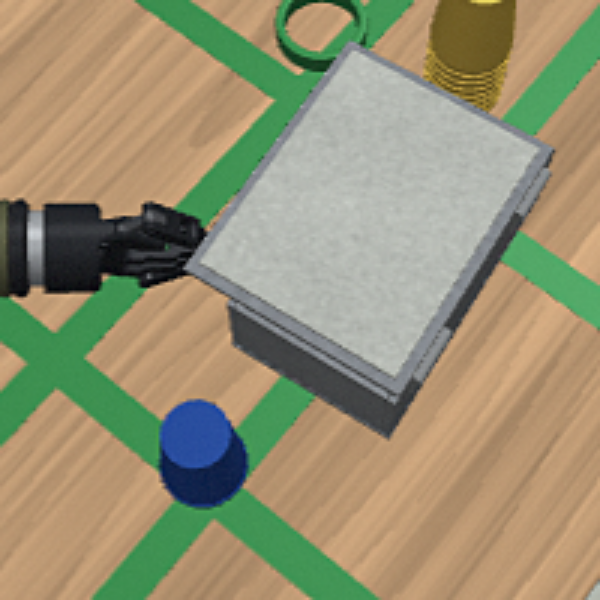

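The lid lies flat (slope 0.0005, top at 0.1125 m), with its front corner at (190,265), and the finger carries no load. I'll withdraw and check the stay.

```bash
python3 - <<'E'
from h import *
for p in [(-.147,-.106,.065),(-.17,-.08,.065),(-.16,-.07,.062),(-.13,-.094,.065)]:
    try: ctrl.movel(W(*p),max_speed=.08); S(); break
    except ctrl.Unreachable: print("unreach",p)
q=np.array(get_state()["qpos"]); q[0]+=.2; ctrl.set_joints(q); S()
p,d=vision.grab_frame("top"); 
a,_=vision.grab_frame("scene"); a=a[130:330,220:420]
cv2.imwrite("pics/c5.png",np.hstack([cv2.resize(a,(400,400)),cv2.copyMakeBorder(cv2.resize(p[130:290,190:390],(400,320)),0,80,0,0,0)]))
v,u=np.mgrid[0:400,0:640]; k=d.ravel()>0
c=C(world("top",np.c_[u.ravel(),v.ravel()][k],d)[0])
s=(abs(c[:,0])<.1)&(abs(c[:,1])<.1)&(c[:,2]>.09); print("lid",np.polyfit(c[s,0],c[s,2],1))
E
```

```text
t 26.27 case [-0.1468 -0.1059  0.0652] F [-0.35 -0.24  0.27] q [1.36, 1.43, -0.98, 2.32, 4.44, 0.44, 0.51]
 t 26.77 case [-0.1778 -0.2097  0.0653] F [0.88 0.87 0.93] q [1.56, 1.43, -0.98, 2.32, 4.44, 0.44, 0.51]
lid [-0.00861857  0.11148164]
```

View pics/c5.png

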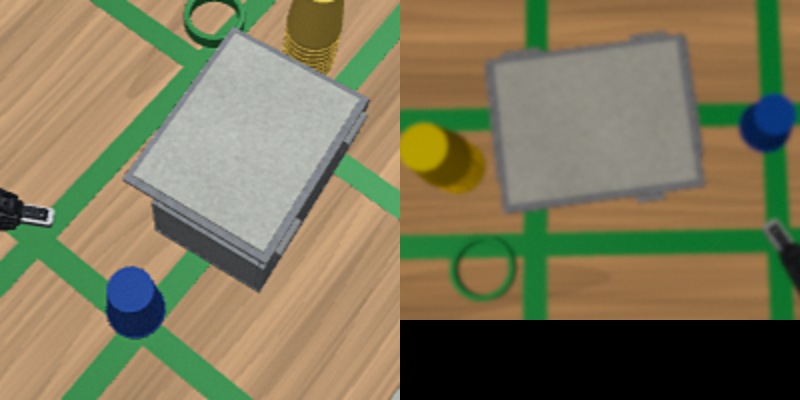

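The lid is flat and shut at (600,120) in the top crop. The stay is hidden under the overhang, and it was seen lying down before. The cups and tape have not moved, and the gripper at (775,230) touches nothing, so I hand the job in.

```bash
python3 -c "
from h import *
print(ticket.close_job())"
```

```text
the job is handed in; nothing more can be done
None
```

The job is handed in: I knocked the stay over, caught the lid on the finger and eased it fully shut, and the cups and tape were not disturbed; the stay was last seen lying along the case front, before the closing lid hid it.

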